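Load the reagent pack and shut the analyser drawer

TASK

Load the blue reagent pack from the rack into the analyser's open drawer: stand it upright on the floor of the pocket, setting it down rather than dropping it, and let go of it. Then push the drawer fully shut, without slamming it. Leave the other packs and everything else on the bench where they are.

Things in the scene. Friction and masses are not known exactly. Their poses are not given: they have to be found in the camera images.
- pack_blue: the reagent pack to load: an upright white block with rounded edges, with a blue top (two black discs flush in it) and a blue band round it; 62 mm long (its x), 34 mm wide (its y), 55 mm tall, about 150 g (mass varies). Origin: centre of its underside, z up. The two ends look alike, so it may go in either way round. Starts in any one of the rack's three slots
- pack_red: same kind of pack with a red top and band, 62 x 34 x 55 mm, in another slot of the rack; stays there. Origin: centre of its underside
- pack_yellow: same kind of pack with a yellow top and band, 62 x 34 x 55 mm, in the remaining slot of the rack; stays there. Origin: centre of its underside
- rack: fixed grey rack, 76 (x) x 144 mm (y), origin under its centre. 3 slots along y (at -46, 0, 46 mm), floor 6 mm up, each with a pack lengthwise along x. Walls 3 mm from the packs' long sides, 6 mm thick, 50 mm long, 60 mm high (level with the pack tops): no finger room there. Pack ends are free but for a lip 3 mm off, 4 mm thick, 14 mm high: take a pack by its ends, 62 mm apart, and lift straight up
- mat: green plastic mat fixed to the bench, 120 x 120 mm, 3 mm thick, kept clear: a handy place to put a pack down and take it again. Origin: centre of its underside
- drawer (a joint): opening of the drawer in m: 0 = fully shut, 0.13 = fully out; starts 0.105 to 0.125 open. It slides along the analyser's x (opens to -x), with about 2 N of friction, and stays where it is left
- pocket (a point): centre of the drawer pocket's floor, 12 mm above the bench; moves with the drawer; axes as the analyser's. Pocket 70 mm long (x) between drawer front and back wall (tops 78 and 68 mm over the bench: no finger room), 42 mm wide (y) between two ribs 8 mm high, 4 mm thick; finger room beyond them, to side walls at y = +-60 mm, 50 mm high. Pack length goes along x; here it is held by its long sides
- drawer_front (a point): centre of the outer face of the drawer's flat blue front, 42 mm above the bench, moves with the drawer; the face is 150 mm wide, reaches from 6 to 78 mm above the bench and looks to the analyser's -x. Pushing it to +x shuts the drawer. Axes as the analyser's. The pocket's centre lies 47 mm behind it in x
- analyser_face (a point): bottom centre, at bench height, of the front face of the white benchtop analyser, which is fixed to the bench, 200 mm wide (its y) and reaches 240 mm behind this point in its x. The drawer comes out to -x. 100 mm high at the front, 135 mm from x = 107 mm on (screen). With the drawer shut the drawer's front stands 12 mm proud of the front face
- tip_box: teal and white box, 85 x 120 x 65 mm, loose, stays; origin: centre of its underside
- tube_rack: black block with eight holes, 60 x 120 x 40 mm, loose, stays; origin: centre of its underside
- pot: closed steel pot, 58 mm across, 62 mm high, loose, stays; origin: centre of its underside
- dish: flat round glass dish, 90 mm across, 16 mm high, loose, stays; origin: centre of its underside
Not all that is in view belongs to the job. Leave any turquoise look-alike of the pack_blue alone.

How it is judged (in metres and radians):
On the way:
1. the blue pack stands on the floor of the pocket, let go, with the drawer still at least 80 mm open (horizontal distance between pack_blue and pocket below 0.009 m and z of pack_blue in the frame of pocket between -0.004 and 0.004 m and angle between pack_blue's own z axis and vertical below 0.08 rad and angle between the x axis of pack_blue and the x axis of pocket, either way round below 0.2 rad and value of joint drawer above 0.08 m and contact force between the fingers and pack_blue below 0.1 N), for 0.2 s.
At the end, for the whole second after the job is handed in: drawer shut to 5 mm; blue pack at rest, upright (0.08 rad) on the pocket floor (underside within 4 mm, centre within 9 mm of the pocket's, length along the drawer within 0.2 rad); red and yellow packs, tip box, tube rack, pot and dish within 25 mm of their starts (value of joint drawer below 0.005 m and horizontal distance between pack_blue and pocket below 0.009 m and z of pack_blue in the frame of pocket between -0.004 and 0.004 m and angle between pack_blue's own z axis and vertical below 0.08 rad and angle between the x axis of pack_blue and the x axis of pocket, either way round below 0.2 rad and linear speed of pack_blue below 0.02 m/s and distance of each of pack_red, pack_yellow, tip_box, tube_rack, pot, dish from where it was at the start of the episode below 0.025 m); the robot touches nothing.
It fails at once if the blue pack falls freely (faster than 0.5 m/s with no finger touching it: a drop of more than about 12 mm) (linear speed of pack_blue above 0.5 m/s and contact force between the fingers and pack_blue below 0.02 N).
It fails at once if the drawer is slammed (closing faster than 0.5 m/s) (velocity of joint drawer below -0.5 m/s).
It fails at once if another pack, the tip box, tube rack, pot or dish is moved more than 40 mm (distance of any of pack_red, pack_yellow, tip_box, tube_rack, pot, dish from where it was at the start of the episode above 0.04 m).
It also fails if it takes over 69 s, if anything falls off the work surface, if the arm or the gripper's body presses on something with over 40 N, if the wrist force passes 120 N, or if a joint passes its speed limit or range.

ROBOT

A 6-joint arm with a two-finger parallel gripper is mounted at the origin on the work surface. World frame = base frame: x ahead of the robot, y to its left, z up, the work surface at z = 0. Lengths are in mm, angles in rad, forces in N, time in s.
With the tool pointing down it reaches from about 350 to 925 mm from the base axis. Payload 6.4 kg.
Tool frame: the origin (TCP) lies at the very end of the fingers, on their centre line; the grasp point (between the pads) lies 19 mm behind it; z points along the fingers, y is the line along which they close (so a half turn about z gives the same grasp; the last joint's range is limited). The gripper opens to 85 mm and grips with 20 to 120 N. Pads are 22 mm wide; open, the fingers measure 114 mm over their backs; the gripper's body (76 mm by 85 mm) begins 54 mm behind the grasp point. The pads swing forward as they close: fully open they stand 13 mm farther back than shut.
Start: joints at [1.174, 0.245, 1.558, -0, 1.339, -0.174], TCP at [143.621, 633.946, 231.29] pointing down, gripper open.
Joint ranges: [-3.13, 3.13], [-1.02, 2.26], [0.13, 2.54], [-0.95, 4.09], [0.21, 2.88], [-2.74, 2.74]. Speed limits (rad/s): [2.57, 2.57, 3.14, 3.14, 3.14, 3.14].

INTERFACE

Orientations are given as a rotation vector (axis times angle).
In Python, from cell import r gives the robot as it stands. Calls block until the motion is done:
- r.move_ptp(position, orientation): joint-space move of the TCP to a pose.
- r.move_straight(position, rotation=None, v=150, force_limit=None): straight line of the TCP; rotation=None keeps the orientation; v is the mean speed in mm/s. With force_limit (N) it stops when the force on the tool has changed by that much, and returns True; else False.
- r.move_joints(angles): joint-space move.
- r.move_gripper(opening): finger opening in mm; the grip force is fixed at half the most; returns when the fingers have stopped.
- r.sleep(seconds).
- r.solve_ik(position, orientation): joint angles nearest the present ones, or None.
- r.grab_frame(name): name is "scene" or "side" or "wrist"; returns (picture, depth): 420x560x3 uint8, red, green, blue; 420x560 float32, mm along the optical axis (not along the pixel's ray), 0 where there is no reading.
- r.camera_params(name): a dict with "mtx" (3x3 intrinsics, pixels), "view" (4x4, takes a point from world to camera coordinates); the wrist camera has in their place "T_tool_cam" (4x4, takes a point from camera to tool coordinates, whose origin is the TCP and whose axes are the flange's). Camera axes: x right, y up, looking along -z (the intrinsics and any distortion apply to the point x, -y, -z); pixel columns grow to the right and rows downward; lengths in mm; the calibration is good to about 2 mm. A picture is of the moment at which its call begins: read the wrist's pose just before it. camera_params takes no time and is no camera call.
A pose or a line that the arm cannot do raises r.PlanningError and nothing moves.
- r.close_job(): hands the job in; it is judged then, once.
Trained networks look in the newest picture that a camera, given by its name, has taken for a name from the list of things; names that differ only in an ending like _2 or _b are one class to them, and where a whole thing is asked for, a point or a joint stands for the part that bears it (a point fixed in the world has none). Each returns a list of dicts, best first, with "p" (0 to 1); they miss things now and then, are a little off and sometimes report something else, mostly with a low value. They report only what shows in the picture. A call takes as long as a camera call. They do not tell look-alikes from the thing itself.
- r.trace(camera, name): "region" (420x560 bool, what is visible of it) and "rect" ([left, top, right, bottom] in pixels, round what is visible of it).
Readings, each from a call of its own:
- r.read_t(): time.
- r.read_qpos(): joint angles.
- r.read_qd(): joint speeds.
- r.read_joint_torque(): joint torques, N m.
- r.read_eef_pos(): TCP position.
- r.read_tool_rot(): TCP orientation.
- r.read_ft_force(): force on the tool from outside, world axes, zero at the start.
- r.read_torque(): the same for the moment, N m.
- r.read_gripper_width(): finger opening in mm.
- r.read_grip_force(): force on a finger pad.
Only numpy, scipy, OpenCV 4.12 (cv2) and the standard library are available. Lean on these libraries where they do the work, as an engineer would, in place of code of your own. Each camera call takes 0.05 s, during which the arm holds its last target. There are 200 camera calls.

## Working session

There is one attempt and no reset: what is moved stays moved. The work goes in short steps, each a Python script; the robot and the scene stay as the last script left them, time stands still between calls to the robot, and variables do not carry over. Pictures are saved under pics/ and viewed, at most 10 in all, crops included, and the job is handed in when it is done.

```bash
ls; mkdir -p pics
python3 - <<'E'
from cell import r
import cv2,numpy as np
for c in("scene","side"):
    p,d=r.grab_frame(c); cv2.imwrite(f"pics/{c}0.png",p[:,:,::-1]); np.save(f"pics/{c}0.npy",d)
    cp=r.camera_params(c); print(c,{k:np.round(v,3).tolist() if not isinstance(v,str) else v for k,v in cp.items()})
    for n in("pack_blue","rack","mat","drawer","drawer_front","pocket"):
        for t in r.trace(c,n): print(n,round(t["p"],2),t["rect"])
print(r.read_tool_rot(),r.read_t()); print(r.camera_params("wrist"))
E
```

```text
pics
scene {'mtx': [[397.83, 0.0, 276.823], [0.0, 397.83, 208.02], [0.0, 0.0, 1.0]], 'view': [[0.251, 0.968, 0.017, -77.408], [-0.74, 0.181, 0.648, 407.219], [0.624, -0.175, 0.762, -1449.044], [0.0, 0.0, 0.0, 1.0]]}
pack_blue 0.95 [374.7, 184.0, 395.8, 211.0]
pack_blue 0.88 [376.4, 151.5, 393.0, 177.3]
pack_blue 0.84 [331.9, 151.1, 354.9, 176.1]
rack 0.62 [366.6, 143.8, 423.3, 182.1]
rack 0.46 [403.0, 144.0, 423.9, 171.7]
mat 0.59 [308.8, 190.7, 364.8, 231.8]
mat 0.45 [165.3, 190.9, 227.9, 235.1]
drawer 0.81 [164.6, 195.5, 227.4, 241.1]
drawer_front 0.6 [166.6, 192.3, 229.2, 236.0]
pocket 0.69 [163.6, 192.4, 230.6, 235.6]
side {'mtx': [[488.513, 0.0, 283.712], [0.0, 488.513, 212.513], [0.0, 0.0, 1.0]], 'view': [[-0.912, -0.411, 0.003, 491.021], [0.262, -0.574, 0.776, -238.016], [-0.317, 0.708, 0.631, -970.168], [0.0, 0.0, 0.0, 1.0]]}
pack_blue 0.83 [284.8, 288.0, 309.1, 328.0]
pack_blue 0.64 [197.6, 291.6, 233.2, 336.9]
pack_blue 0.6 [239.5, 329.1, 274.5, 366.6]
rack 0.65 [213.9, 329.5, 281.5, 418.9]
mat 0.83 [214.8, 254.9, 282.6, 301.4]
drawer 0.78 [280.4, 154.0, 338.4, 206.3]
drawer_front 0.61 [280.0, 155.4, 339.0, 207.9]
pocket 0.86 [281.7, 154.6, 340.2, 206.7]
pocket 0.41 [217.2, 328.5, 279.2, 417.9]
[-3.49261654e-01 -3.12211131e+00  1.03406283e-05] 0.7
{'mtx': array([[327.45457687,   0.        , 276.940661  ],
       [  0.        , 327.45457687, 207.04141568],
       [  0.        ,   0.        ,   1.        ]]), 'T_tool_cam': array([[-2.75633272e-04,  9.64237449e-01,  2.65039745e-01,
         6.61559985e+01],
       [ 9.99999949e-01,  2.23184786e-04,  2.28004026e-04,
         1.12869726e+00],
       [ 1.60697182e-04,  2.65039794e-01, -9.64237461e-01,
        -1.41557763e+02],
       [ 0.00000000e+00,  0.00000000e+00,  0.00000000e+00,
         1.00000000e+00]])}
```

View pics/scene0.png

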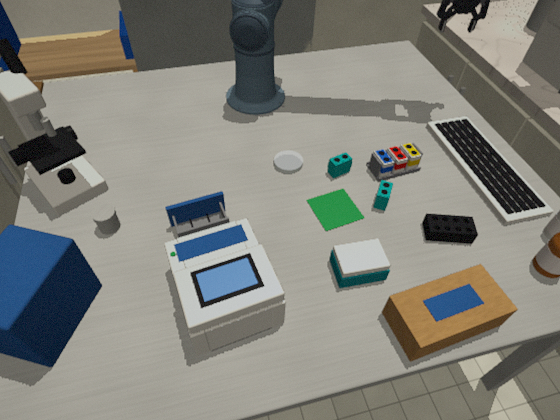

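View pics/side0.png

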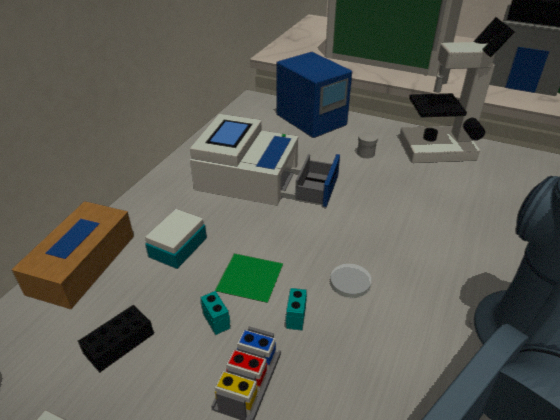

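The scene picture shows what could be mistaken for the blue pack:
- blue-topped pack in the rack, scene (383,160), side (257,345)
- turquoise look-alike, scene (340,164), side (296,308)
- turquoise look-alike, scene (384,195), side (215,312)

I choose the one in the rack: blue top, white body. The drawer is at scene (198,212), with the rack at (397,160) and the mat at (335,208). Next I'll look from above with the wrist camera.

```bash
cat > h.py <<'E'
from cell import r
import cv2,numpy as np
from scipy.spatial.transform import Rotation as R
def down(yaw):  # tool z down, tool x along yaw
    c,s=np.cos(yaw),np.sin(yaw)
    return R.from_matrix(np.array([[c,s,0],[s,-c,0],[0,0,-1.]])).as_rotvec()
def shot(cam,name=None):
    """picture, world xyz per pixel (420x560x3, nan where none)"""
    cp=r.camera_params(cam)
    if cam=="wrist":
        T=np.eye(4);T[:3,:3]=R.from_rotvec(r.read_tool_rot()).as_matrix();T[:3,3]=r.read_eef_pos()
        M=T@cp["T_tool_cam"]
    else: M=np.linalg.inv(cp["view"])
    p,d=r.grab_frame(cam)
    v,u=np.mgrid[:420,:560].astype(np.float32)
    uv=cv2.undistortPoints(np.stack([u,v],-1).reshape(-1,1,2),cp["mtx"],cp.get("dist")).reshape(420,560,2)
    z=np.where(d>0,d,np.nan)
    P=np.stack([uv[...,0]*z,-uv[...,1]*z,-z],-1)@M[:3,:3].T+M[:3,3]
    if name: cv2.imwrite(f"pics/{name}.png",p[:,:,::-1])
    return p,P
E
python3 - <<'E'
from h import *
p,P=shot("scene")
for n,(u,v) in dict(blue=(383,157),red=(398,152),yel=(413,149),mat=(335,208),front=(196,205),pocket=(200,218),screen=(228,280),face=(210,240),dish=(288,160),pot=(105,215)).items():
    print(n,np.round(np.nanmedian(P[v-1:v+2,u-1:u+2].reshape(-1,3),0)))
m=np.nanmedian(P[148:162,380:416].reshape(-1,3),0)
blue=P[157,383]
# view pose: wrist cam looks tilted; put TCP behind rack centre
print(r.camera_params("scene").keys())
E
```

```text
blue [469. 277.  59.]
red [459. 328.  60.]
yel [459. 379.  60.]
mat [575.  97.   2.]
front [ 528. -273.   62.]
pocket [ 531. -270.   12.]
screen [ 808. -234.  135.]
face [ 673. -254.   99.]
dish [370.  20.  13.]
pot [ 504. -499.   60.]
dict_keys(['mtx', 'view'])
```

```bash
python3 - <<'E'
from h import *
r.move_ptp([470,325,330],down(0))
p,P=shot("wrist","w_rack"); np.save("pics/rackP.npy",P); np.save("pics/rackI.npy",p)
for t in r.trace("wrist","pack_blue"): print(round(t["p"],2),t["rect"])
r.move_ptp([575,-265,330],down(0))
p,P=shot("wrist","w_draw"); np.save("pics/drawP.npy",P); np.save("pics/drawI.npy",p)
print(r.read_t(),r.read_qpos())
E
python3 -c "
import cv2,numpy as np
a=cv2.imread('pics/w_rack.png');b=cv2.imread('pics/w_draw.png')
cv2.imwrite('pics/w2.png',cv2.resize(np.vstack([a,b]),(400*1,600)))
"
```

```text
0.85 [320.5, 52.7, 380.0, 111.5]
0.71 [296.1, 146.9, 325.3, 200.4]
0.65 [368.5, 170.6, 429.1, 212.9]
4.9083 [-6.09092021e-01  1.43241283e-01  1.49557912e+00  1.57004489e-04
  1.50268144e+00  9.60225446e-01]
```

View pics/w_rack.png

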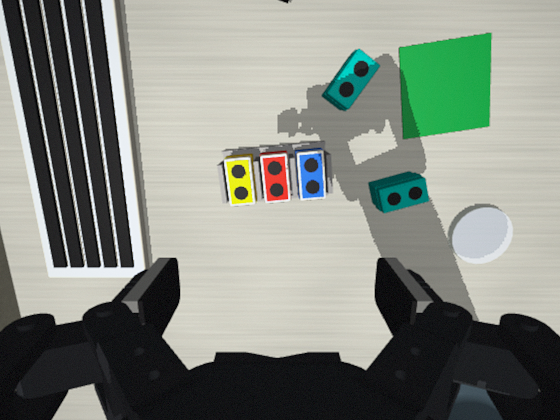

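View pics/w_draw.png

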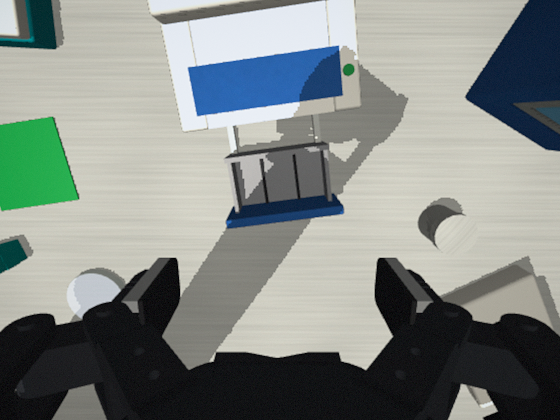

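The rack crop confirms it. The blue-topped white pack is at (312,176) in the slot nearest the mat, and the turquoise look-alikes are at (350,80) and (398,190). The drawer view shows the drawer front at (285,213) and the pocket between its ribs at (282,182).

```bash
cat > m.py <<'E'
from h import *
def rect(pts):
    (c,s,a)=cv2.minAreaRect(pts[:,:2].astype(np.float32)); return np.round(c,1),np.round(s,1),round(a,2)
def box(P,m): return rect(P[m])
if __name__=="__main__":
    I=np.load("pics/rackI.npy");P=np.load("pics/rackP.npy");z=P[...,2]
    hsv=cv2.cvtColor(I,cv2.COLOR_RGB2HSV);H,S,V=[hsv[...,i].astype(int) for i in range(3)]
    win=np.zeros(H.shape,bool);win[140:215,215:330]=1
    for n,h in dict(blue=(108,125),red=(0,8),yellow=(22,33)).items():
        m=win&(H>=h[0])&(H<=h[1])&(S>130)&(V>90)&(abs(z-61)<6)
        print(n,m.sum(),box(P,m),np.nanmedian(z[m]))
    m=win&(z>53)&(z<70); print("rack+packs top",box(P,m))
    m=win&(z>56)&(z<66)&(((V>150)&(S<40))|(S>120)); print("tops",box(P,m))
    I=np.load("pics/drawI.npy");P=np.load("pics/drawP.npy");z=P[...,2]
    hsv=cv2.cvtColor(I,cv2.COLOR_RGB2HSV);H,S,V=[hsv[...,i].astype(int) for i in range(3)]
    win=np.zeros(H.shape,bool);win[185:235,215:355]=1
    m=win&(z>72)&(z<84)&(S>120)&(H>100)&(H<130);print("front top",m.sum(),box(P,m),np.nanmedian(z[m]))
    q=P[m][:,:2];print(" line yaw",cv2.fitLine(q.astype(np.float32),cv2.DIST_L2,0,.01,.01).ravel())
    win[:]=0;win[125:200,220:340]=1
    m=win&(z>6)&(z<18);print("floor",m.sum(),box(P,m),np.nanmedian(z[m]))
    m=win&(z>63)&(z<73);print("back top",m.sum(),box(P,m))
    m=win&(z>45)&(z<73);print("walls",m.sum(),box(P,m))
    win[:]=0;win[0:140,140:370]=1
    m=win&(z>94)&(z<106);print("analyser top100",m.sum(),box(P,m),np.nanmedian(z[m]))
E
python3 m.py
```

```text
blue 404 (array([465.9, 282.5]), array([55.2, 27.1]), 5.38) 60.85116022097722
red 630 (array([462.3, 328.3]), array([55. , 27.2]), 5.29) 60.71348901550172
yellow 635 (array([458.3, 371.3]), array([55.3, 33.2]), 5.43) 60.753058892835156
rack+packs top (array([461.6, 329.6]), array([ 62.3, 143.2]), 4.82)
tops (array([461.5, 330.6]), array([ 62.3, 141.1]), 4.82)
front top 1027 (array([ 522.4, -272. ]), array([ 11.3, 147.4]), 7.9) 76.88500597697333
 line yaw [ 1.3557890e-01 -9.9076653e-01  5.2306482e+02 -2.7244293e+02]
floor 3772 (array([ 580.7, -270. ]), array([104.2, 147.8]), 0.72) 11.252844355472405
back top 552 (array([ 599.7, -261.2]), array([  6.3, 130. ]), 7.73)
walls 1064 (array([ 566.4, -265.8]), array([ 73.6, 130.2]), 7.66)
analyser top100 20803 (array([ 694.4, -248.4]), array([109.5, 200.3]), 7.69) 99.35839976198866
```

Run:
```python
from h import *
from m import box
I=np.load("pics/rackI.npy");P=np.load("pics/rackP.npy");z=P[...,2]
hsv=cv2.cvtColor(I,cv2.COLOR_RGB2HSV)
m=(abs(hsv[...,0].astype(int)-65)<10)&(hsv[...,1]>150)&(z<8);m[:,:380]=0
print("mat",m.sum(),box(P,m))
for a,b,c,d in((45,115,315,385),(165,215,365,435)):
    w=np.zeros(m.shape,bool);w[a:b,c:d]=1
    print("lookalike",box(P,w&(z>45)))
D=np.radians
for y in(95.1,-84.9):
    for pos in([466,282,22],[466,282,200],[575,97,19]):
        q=r.solve_ik(pos,down(D(y)));print(y,pos,None if q is None else np.round(q,2))
for y in(7.75,-172.25):
    for pos in([575,97,17],[562.5,-266.3,150],[562.5,-266.3,26],[480,-277,40]):
        q=r.solve_ik(pos,down(D(y)));print(y,pos,None if q is None else np.round(q,2))
```

```text
mat 8133 (array([576.6,  99.3]), array([119.1, 119.9]), 8.37)
lookalike (array([581. , 236.1]), array([34.2, 62.1]), 54.59)
lookalike (array([438.5, 160.8]), array([34.6, 62.1]), 15.33)
95.1 [466, 282, 22] [ 0.34  0.3   1.93 -0.    0.92  0.25]
95.1 [466, 282, 200] [ 0.34  0.03  1.86 -0.    1.26  0.25]
95.1 [575, 97, 19] [-0.03  0.37  1.83 -0.    0.94 -0.12]
-84.9 [466, 282, 22] None
-84.9 [466, 282, 200] None
-84.9 [575, 97, 19] None
7.75 [575, 97, 17] [-0.03  0.38  1.83  0.    0.93  1.41]
7.75 [562.5, -266.3, 150] [-0.62  0.26  1.69  0.    1.19  0.81]
7.75 [562.5, -266.3, 26] [-0.62  0.44  1.73  0.    0.98  0.81]
7.75 [480, -277, 40] [-0.73  0.28  1.91  0.    0.95  0.71]
-172.25 [575, 97, 17] [-0.03  0.38  1.83 -0.    0.93 -1.73]
-172.25 [562.5, -266.3, 150] [-0.62  0.26  1.69  0.    1.19 -2.33]
-172.25 [562.5, -266.3, 26] [-0.62  0.44  1.73  0.    0.98 -2.33]
-172.25 [480, -277, 40] [-0.73  0.28  1.91  0.    0.95 -2.43]
```

```bash
python3 - <<'E'
from h import *
D=np.radians
r.move_gripper(85)
r.move_ptp([465.9,282.5,180],down(D(95.1)))
print("hit",r.move_straight([465.9,282.5,60],v=150,force_limit=8))
print("hit",r.move_straight([465.9,282.5,22],v=60,force_limit=8),r.read_eef_pos())
r.move_gripper(40)
print("w",r.read_gripper_width(),r.read_grip_force())
f0=r.read_ft_force()
r.move_straight([465.9,282.5,32],v=20)
print("w",r.read_gripper_width(),r.read_ft_force()-f0)
r.move_straight([465.9,282.5,180],v=80)
print("w",r.read_gripper_width(),r.read_ft_force()-f0,r.read_eef_pos(),r.read_t())
shot("side","side1")
r.move_ptp([576,99,150],down(D(97.75)))
r.move_straight([576,99,35],v=80)
print("hit",r.move_straight([576,99,16],v=12,force_limit=3),r.read_eef_pos(),r.read_ft_force())
shot("wrist","w1"); print(r.read_t())
E
python3 -c "
import cv2,numpy as np
a=cv2.imread('pics/side1.png')[220:420,130:430];b=cv2.imread('pics/w1.png')
cv2.imwrite('pics/v1.png',np.vstack([cv2.resize(a,(450,300)),cv2.resize(b,(450,300))]))
"
```

```text
hit False
hit False [466.08413632 282.56182846  22.07762315]
w 61.55945640817677 66.40928506851196
w 61.13006185647689 [-1.46623466 -0.0659198  -5.80970027]
w 61.340813089376034 [-1.28308362 -0.33915239 -5.29275133] [465.62476189 282.37549999 179.47975976] 11.925
hit True [575.97313384  98.98137616  19.6874984 ] [-0.31182725 -0.14902815  5.82539158]
15.6417
```

View pics/v1.png

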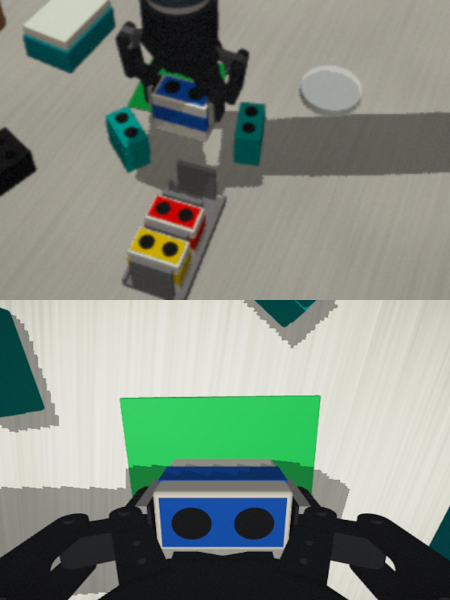

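The top half shows the blue pack lifted level by its ends, with red and yellow still in the rack. The bottom half shows it standing level on the mat at about (222,520). Next I'll release it, measure it from above at the placing yaw (which also gives the camera bias), and regrasp by the long sides.

```bash
cat >> m.py <<'E'
def blue_top(I,P,zt,win=None):
    hsv=cv2.cvtColor(I,cv2.COLOR_RGB2HSV);H,S,V=[hsv[...,i].astype(int) for i in range(3)]
    m=(H>=106)&(H<=126)&(S>130)&(V>60)&(abs(P[...,2]-zt)<6)
    if win is not None: m&=np.linalg.norm(P[...,:2]-win,axis=-1)<60
    n,l,st,_=cv2.connectedComponentsWithStats(m.astype(np.uint8)); k=1+st[1:,4].argmax()
    return box(P,l==k),int(st[k,4]),round(float(np.median(P[...,2][l==k])),1)
E
python3 - <<'E'
from h import *; from m import *
D=np.radians
print(r.read_eef_pos())
r.move_gripper(85); print("w",r.read_gripper_width())
r.move_straight([576,99,100],v=100)
r.move_ptp([556,97,190],down(D(7.75)))
I,P=shot("wrist"); print(blue_top(I,P,58,[576,99]))
r.move_ptp([576,99,190],down(D(7.75)))
I,P=shot("wrist","w2b"); print(blue_top(I,P,58,[576,99])); print(r.read_eef_pos(),r.read_t())
E
```

```text
[575.97329004  98.99851511  19.70182405]
w 85.14029040163764
((array([577.1,  99. ]), array([55.9, 27. ]), 7.11), 1457, 57.7)
((array([577. ,  99.1]), array([54.6, 27.1]), 7.57), 1346, 57.7)
[575.78823748  99.01466998 189.56480241] 18.725
```

```bash
python3 - <<'E'
from h import *; from m import *
D=np.radians; o=down(D(7.75))
r.move_gripper(70)
r.move_straight([576,99,60],v=150)
print("hit",r.move_straight([576,99,18],v=60,force_limit=8))
r.move_gripper(15); print("w",r.read_gripper_width(),r.read_grip_force())
r.move_straight([576,99,28],v=20); r.move_straight([576,99,150],v=100)
print("w",r.read_gripper_width(),r.read_ft_force())
I,P=shot("wrist","w3"); e=r.read_eef_pos(); b=blue_top(I,P,150-18+3+55,[576,99]); print(b,e,np.array(b[0][0])-e[:2])
r.move_straight([561.5,-266.3,150],v=200)
I,P=shot("wrist","w4"); e=r.read_eef_pos(); b=blue_top(I,P,190,[561,-266]); print(b,e,np.array(b[0][0])-e[:2])
z=P[...,2]; U=np.array([np.cos(D(7.75)),np.sin(D(7.75))]);N=np.array([-U[1],U[0]])
q=P[...,:2]-[562.5,-266.3]; a=q@U;c=q@N
for n,m in dict(front=(z>72)&(z<84)&(a<-25)&(a>-60)&(abs(c)<85),back=(z>62)&(z<74)&(a>25)&(a<50)&(abs(c)<70)).items():
    if m.sum()>20: print(n,m.sum(),np.percentile(a[m],[2,50,98]),np.percentile(c[m],[1,99]))
print(r.read_t())
E
python3 -c "
import cv2,numpy as np
cv2.imwrite('pics/v2.png',cv2.imread('pics/w4.png'))"
```

```text
hit False
w 33.839263063181185 60.173925161361694
w 33.335966185983075 [-0.13728888 -0.03327069 -2.59177365]
((array([581.7, 100.7]), array([45.3, 28. ]), 7.84), 5918, 188.0) [575.41932111  99.00031919 149.00313492] [6.28067889 1.69968081]
((array([ 567.8, -263.9]), array([46.1, 27.9]), 7.7), 5892, 188.9) [ 561.61846933 -265.4449777   149.93814814] [6.18153067 1.5449777 ]
front 960 [-46.5874374  -39.13861618 -35.00304501] [-74.26490571  73.71014016]
back 1862 [34.93362993 37.91304093 40.76278162] [-63.9966083   63.26510466]
25.4
```

View pics/v2.png

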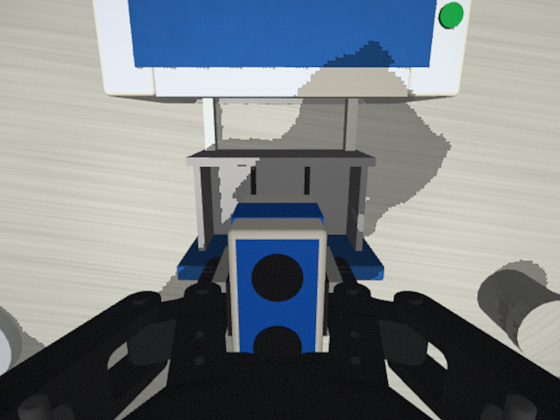

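The pack is held square at about (277,290), and the pocket behind it is open and clear. It needs to go about 1.5 mm less in x and 1 mm less in y.

```bash
python3 - <<'E'
from h import *; from m import *
D=np.radians
x,y=561.15,-267.55
r.move_straight([x,y,110],v=60); r.sleep(.3); print(r.read_eef_pos())
print("hit",r.move_straight([x,y,34],v=40,force_limit=5),r.read_eef_pos())
print("hit",r.move_straight([x,y,23],v=12,force_limit=3),r.read_eef_pos(),r.read_ft_force())
shot("wrist","w5"); shot("side","s5"); print(r.read_t())
E
python3 -c "
import cv2,numpy as np
a=cv2.imread('pics/s5.png')[120:240,220:400];b=cv2.imread('pics/w5.png')
cv2.imwrite('pics/v3.png',np.vstack([cv2.resize(a,(450,300)),cv2.resize(b,(450,300))]))
"
```

```text
[ 561.33767291 -267.64967736  110.38295716]
hit False [ 561.29776414 -267.64653452   34.24854805]
hit True [ 561.27533716 -267.52984      27.5866466 ] [0.36204778 1.6115669  4.77022975]
29.2667
```

View pics/v3.png

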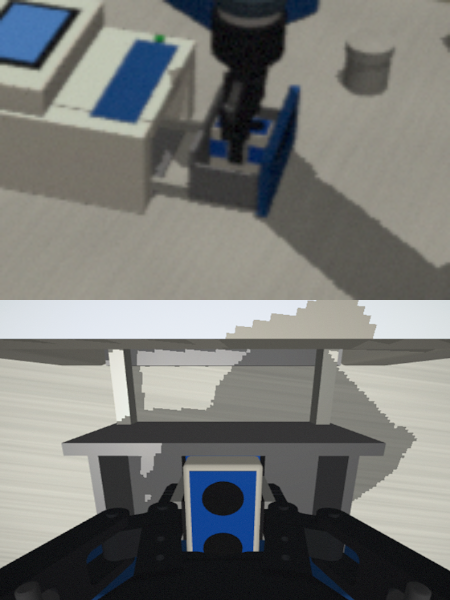

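The pack stands on the pocket floor: contact came at z 27.6 against an expected 27, and it looks upright between the fingers at (222,505). I'll release it and check.

Run:
```python
from h import *; from m import *
D=np.radians; U=np.array([np.cos(D(7.75)),np.sin(D(7.75)),0])
x,y=561.15,-267.55
r.move_gripper(62); r.sleep(.4); print("w",r.read_gripper_width())
r.move_straight([x,y,110],v=50); r.move_straight([x,y,200],v=150)
r.move_straight(np.array([x,y,200])-100*U,v=150); r.sleep(.2)
I,P=shot("wrist","w6"); b=blue_top(I,P,67,[562,-266]); print(b)
z=P[...,2]; q=P-np.array([562.5,-266.3,0]);a=q@U;N=np.array([-U[1],U[0],0]);c=q@N
for n,m in dict(front=(z>72)&(z<84)&(a<-25)&(a>-60)&(abs(c)<85),back=(z>62)&(z<74)&(a>33)&(a<50)&(abs(c)<70)).items():
    if m.sum()>20: print(n,m.sum(),np.percentile(a[m],[2,50,98]),np.percentile(c[m],[1,99]))
d=np.array([*b[0][0],0])-[562.5,-266.3,0];print("pack a,c",d@U,d@N)
r.move_gripper(0); print(r.read_t())
```

```text
w 62.137530695821496
((array([ 561.8, -266.8]), array([55.1, 27.4]), 7.51), 1818, 66.6)
front 2881 [-46.62074667 -41.17098189 -35.83724544] [-73.20579355  72.53362032]
back 1891 [34.60134783 37.36309118 40.80258006] [-64.0959172   63.42431961]
pack a,c -0.7610315933077242 -0.4010372975018289
34.3083
```

View pics/w6.png

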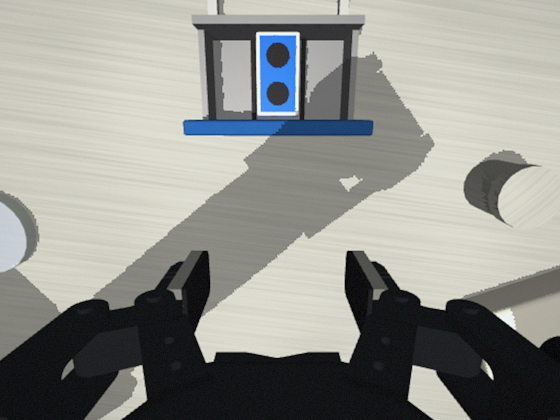

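The pack stands centred between the ribs at (277,73), its top at 66.6 mm, less than 1 mm off centre. Now I'll push the drawer shut.

Run:
```python
from h import *
D=np.radians; U=np.array([np.cos(D(7.75)),np.sin(D(7.75)),0])
f=np.array([561.5,-267.0,50])-47*U; print("w",r.read_gripper_width())
s=f-45*U; r.move_straight([s[0],s[1],120],v=150); r.move_straight(s,v=100); r.sleep(.2)
f0=r.read_ft_force()
goal=f+(113-10-8)*U     # short of shut
print("hit",r.move_straight(goal,v=60,force_limit=15)); e=r.read_eef_pos(); print((e-f)@U,r.read_ft_force()-f0)
print("hit",r.move_straight(f+120*U,v=20,force_limit=14)); e=r.read_eef_pos(); print((e-f)@U,r.read_ft_force()-f0,r.read_t())
```

```text
w 0.33066538954626695
hit False
94.9468341530103 [-0.6785461  -0.38547847  0.19643539]
hit True
102.48477305464505 [ 0.26736602  0.79956048 -0.15598878] 39.1583
```

Run:
```python
from h import *; from m import *
D=np.radians; U=np.array([np.cos(D(7.75)),np.sin(D(7.75)),0])
e=r.read_eef_pos(); b=e-70*U; r.move_straight(b,v=100); r.move_straight([b[0],b[1],230],v=150); r.sleep(.2)
I,P=shot("wrist","w7"); z=P[...,2]; q=P-np.array([562.5,-266.3,0]);a=q@U;N=np.array([-U[1],U[0],0]);c=q@N
m=(z>70)&(z<82)&(abs(c)<70)&(a>20)&(a<100); print("front",m.sum(),np.percentile(a[m],[2,98]))
m=(z>95)&(z<104)&(abs(c)<90)&(a>40); print("face edge a",m.sum(),np.percentile(a[m],[.3,1]))
print(r.read_t())
shot("scene","scene9")
```

```text
front 2508 [66.45604386 77.63505429]
face edge a 19369 [78.63395081 78.84947441]
41.6
```

View pics/w7.png

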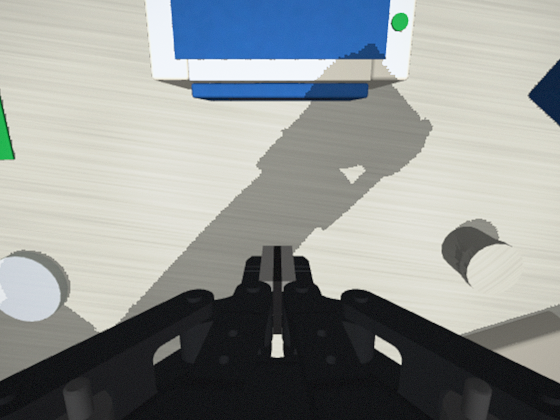

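View pics/scene9.png

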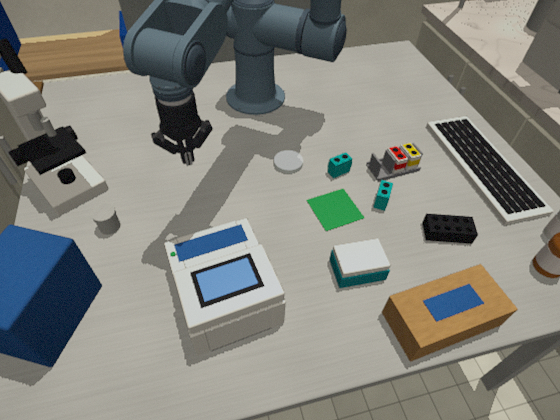

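The drawer front at (280,90) stands 12.2 mm proud, so the drawer is shut. Nothing else has moved. Handing in.

```bash
python3 -c "
from cell import r
print(r.close_job())"
```

```text
the job is handed in; nothing more can be done
None
```

I set the blue pack upright in the pocket and let go of it, pushed the drawer fully shut, and handed the job in at about 42 s of the 69 s allowed; the verdict was not reported back.

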